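# Air on, then hold a cast lever in the blow-off window

## Task

Blow the chips out of the long cast lever lying on the bench: first turn the air on by pressing the pedal valve down to its stop with the gripper, then pick the lever up by its blade, slide the drilled end level through the slot in the front of the blow-off box until the hole is under the nozzle, and hold it there. Finish while still holding it in the gripper, without pushing it hard against the slot. Leave the short lever, the screw carton and the screwdriver where they lie.

Things in the scene. Friction and masses are not known exactly. Their poses are not given: they have to be found in the camera images.
- pedal (a joint): Tread of the pedal valve, hinged at its heel. 0 = up at rest, grows as pressed, 0.24 rad = down on its stop. Spring: about 5 N at pedal_tread starts it, about 11 N holds it at the stop. One full press opens the air valve, which stays open; the tread rises by itself when let go.
- pedal_tread (a point): Press point on the rubber top (100 x 64 mm) of the pedal's tread, 105 mm from the hinge, 27 mm short of the raised toe end; moves with the tread. At rest 72 mm above the bench; goes down about 25 mm to the stop, drifting 6 mm towards the toe. At rest x is level from heel to toe, z up. The pedal stands on a fixed 150 x 86 mm base on the robot's right; place and angle vary.
- lever_grip (a point): Grip point of the long lever, a loose grey aluminium casting, about 0.3 kg, lying in front of the robot: a straight blade, 14 mm wide and 28 mm high, on a round boss (44 mm across, 30 mm high, its underside flush with the blade's). The point is on the blade's centre line, half-way up (14 mm), 50 mm from the boss axis, near the balance point. x along the blade to its tip, y across, z up.
- lever_hole (a point): Centre of the long lever's blade, half-way up, at its drilled hole: 100 mm from lever_grip towards the tip, 20 mm short of the rounded tip (tip is 170 mm from the boss axis). The hole (7 mm) opens in the blade's top edge. Same axes as lever_grip.
- window (a point): Centre of the slot in the upright front panel of the blow-off box, on the panel's outer face, 120 mm above the bench. The upright slot is 16 mm wide, 30 mm high (2 mm more than the blade each way), in a 4 mm thick panel; steel lips flared at 45 degrees stand 8 mm out of the face round it. x: level, straight into the box; y across the slot; z up.
- jet (a point): Point under the air nozzle inside the box, on the slot's axis, 40 mm behind window along its x: here the hole (lever_hole) belongs. The brass nozzle ends 10 mm above the blade's top edge. Free depth behind this point about 190 mm. Same axes as window.
- short_lever: Bystander: a short casting of the same kind (100 mm from boss axis to tip), lying beyond the long lever; leave alone. Origin under its boss.
- screw_carton: Bystander: small open cardboard carton full of screws, 100 x 85 x 50 mm, beyond the long lever. Origin at the centre of its underside.
- screwdriver: Bystander: pistol-shaped air screwdriver lying on its side, about 170 x 115 x 40 mm, beyond the long lever. Origin under its barrel.
- blowbox: The fixed blow-off box: grey sheet steel, 240 deep x 260 wide x 165 mm high, clear lid, black silencer on top at the back up to 187 mm. Stands on the robot's left; place and angle vary, the slot in the middle of the front. Origin at the centre of its underside, x from front to back.
Mind the look-alikes: they are no part of the job. Leave any black look-alike of the part that bears lever_grip alone.

How it is judged:
By the outcome, as a careful person would: the job done as asked, in the order asked, and still so for the second after the job is handed in, while the arm keeps its last pose, push and grip.
It also fails if it takes over 64 s, if anything falls off the work surface, if the arm or the gripper's body presses on something with over 40 N, if the wrist force passes 120 N, or if a joint passes its speed limit or range.

## Robot

A 6-joint arm with a two-finger parallel gripper is mounted at the origin on the work surface. World frame = base frame: x ahead of the robot, y to its left, z up, the work surface at z = 0. Lengths are in m, angles in degrees, forces in N, time in s.
With the tool pointing down it reaches from about 0.25 to 0.725 m from the base axis. Payload 9.7 kg.
Tool frame: the origin (TCP) lies midway between the tips of the shut fingers; the grasp point (between the pads) lies 19 mm behind it (grip_point_offset is the distance from the TCP to the grasp point, in m); y points along the fingers, z is the direction in which the jaws open and shut, and the axes are right-handed (so a half turn about y gives the same grasp; the last joint's range is limited). The gripper opens to 85 mm and grips with 20 to 120 N. Pads are 22 mm wide; open, the fingers measure 114 mm over their backs; the gripper's body (76 mm by 85 mm) begins 54 mm behind the grasp point. The pads swing forward as they close: fully open they stand 13 mm farther back than shut.
Start: joints at [74.313, 4.979, 10.078, 95.1, 0, 90], TCP at [0.149, 0.53, 0.231] pointing down, gripper open.
Joint ranges: [-179.16, 179.16], [-48.56, 103.87], [-65.8, 70.77], [-126.05, 130.52], [-82.76, 87.17], [-180, 180]. Speed limits (degrees/s): [127.2, 127.2, 147.25, 180, 180, 180].

## Interface

Orientations are given as [roll, pitch, yaw] about the fixed x, y, z axes, in that order (R = Rz(yaw) Ry(pitch) Rx(roll)).
In Python, from workcell import get_obs, camera, job_done, grip_point_offset gives the robot as it stands.
- The arm moves only by the tool move_arm, never from a script. Its argument "deltas" is a list that holds one entry, the list of rows, each a list of 4 numbers: the shift along the tool's x, y, z in m, then the turn about the tool's y in degrees. A call has 1 to 5 rows; each row is the pose to reach, as a shift and turn from the pose commanded when the call began, along the tool's axes at that moment; what a row does not reach only later rows make up. A row lasts 1/10 s, in which the tool goes at most 50 mm and 8.59 degrees, less where a joint would pass 70% of its speed; a pose out of reach is approached as far as the arm can. A call with a gripper value outside its range is refused whole. "claw" is the finger opening in m, from 0 to 0.0854, set as the call begins (left out, the last holds). The fingers move at their own pace and stop on an object; "newtons" is the grip in N (left out, the last holds). Time passes only in rows, so rows that repeat a pose let the fingers close. It gives the time, the measured TCP pose, the force and the opening at its end, in the units of the state.
- get_obs(): the state, without advancing time (a new reading comes with each control period).
- camera(name): name is "scene" or "side" or "wrist"; returns a dict with "color" (400x640x3 uint8, blue, green, red), "range_z" (400x640 float32, m along the optical axis (not along the pixel's ray), 0 where there is no reading), "fx", "fy", "cx", "cy" (pixels), "T" (4x4, takes a point from camera to world coordinates). Camera axes: x right, y down, z forward; pixel columns grow to the right and rows downward; lengths in m; the calibration is good to about 2 mm. A picture is of the moment at which its call begins.
- job_done(): hands the job in, once; it reports no verdict.
The state is a dict: "time": time; "q": joint angles; "qd": joint speeds; "joint_efforts": joint torques, N m; "ee_pos": TCP position; "tcp_rot": TCP orientation; "wrist_force": force on the tool from outside, world axes, zero at the start; "torque": the same for the moment, N m; "opening": finger opening in m.
Only numpy, scipy, OpenCV 4.12 (cv2) and the standard library are available. Lean on these libraries where they do the work, as an engineer would, in place of code of your own. Each camera call takes 0.05 s, during which the arm holds its last target. There are 200 camera calls.

## Working session

There is one attempt and no reset: what is moved stays moved. The work goes in short steps, Python scripts to look and compute and a tool call to move; the robot and the scene stay as the last step left them, time stands still between calls to the robot, and variables do not carry over. Pictures are saved under pics/ and viewed, about 8 in all and at most 12, crops included, and the job is handed in when it is done.

Besides the shell and the picture viewer there is one more tool, called as a command line: name --argument value ..., lists and objects as JSON in quotes. move_arm: Moves the arm, as the interface text tells. Its arguments: {"type":"object","properties":{"deltas":{"type":"array"},"claw":{"type":"number"},"newtons":{"type":"number"}},"required":["deltas"]}

```bash
ls; mkdir -p pics; python3 - <<'E'
from workcell import get_obs, camera, grip_point_offset
import cv2,numpy as np,pickle
print(get_obs(),grip_point_offset)
d={}
for n in("scene","side"):
    c=camera(n);d[n]=c
    cv2.imwrite(f"pics/{n}0.png",c["color"]);print(n,c["T"].round(3).tolist(),c["fx"],c["cx"],c["cy"])
pickle.dump(d,open("d0.pkl","wb"))
E
```

```text
pics
{'time': 0.0, 'q': array([7.43131384e+01, 5.01118844e+00, 1.00341582e+01, 9.50980868e+01,
       1.38479083e-03, 8.99997921e+01]), 'qd': array([ 0.01265207, -0.03613988, -0.02086069,  0.0351565 ,  0.05382768,
       -0.05681838]), 'joint_efforts': array([ 7.18933297e-04, -5.20392609e+01,  4.64797461e+01,  1.65958417e-02,
        4.09436188e-05,  4.04824164e-05]), 'ee_pos': array([0.14864269, 0.52930456, 0.23057956]), 'tcp_rot': array([-9.00751171e+01,  1.38506220e-03, -1.56866555e+01]), 'wrist_force': array([-0.52400407,  0.18041718, -0.30983185]), 'torque': array([-0.01253655, -0.05135795,  0.00846828]), 'opening': 0.08544541536160302} 0.0187
scene [[0.597, 0.518, -0.613, 1.129], [0.802, -0.369, 0.47, -0.493], [0.017, -0.772, -0.635, 0.766], [0.0, 0.0, 0.0, 1.0]] 376.27224106837417 317.5588857183023 195.90271817868165
side [[0.939, -0.234, 0.254, 0.217], [-0.345, -0.619, 0.706, -0.661], [-0.008, -0.75, -0.662, 0.754], [0.0, 0.0, 0.0, 1.0]] 388.600243463293 322.5109899820293 201.69221035497304
```

View pics/scene0.png

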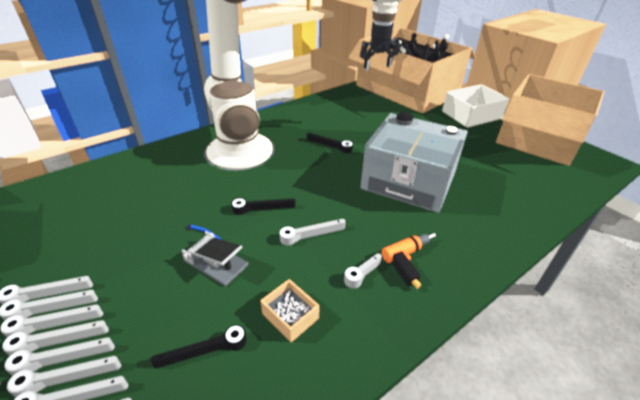

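View pics/side0.png

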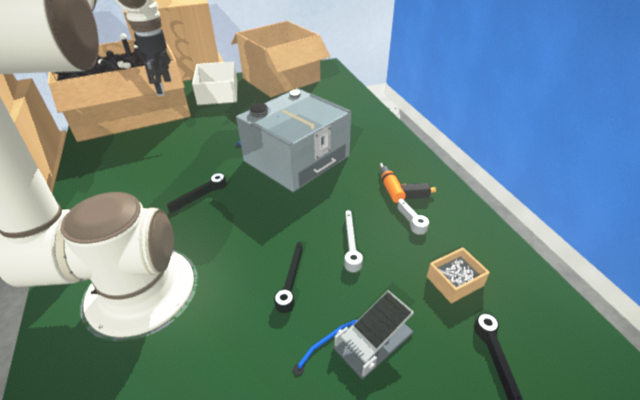

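The long grey lever has its boss at scene (289,236) and side (353,260), with its tip at (343,224) and (348,213). The pedal is at scene (215,255) and side (375,335), and the box slot at scene (404,170) and side (323,143). The look-alikes are the black levers, the short grey lever at scene (355,275) by the screwdriver, and the row of grey levers at the far left. The one meant is the lone long grey lever in front of the robot.

```bash
cat > h.py <<'E'
import numpy as np,cv2
def cloud(c):
    z=c["range_z"];v,u=np.mgrid[:400,:640]
    p=np.stack([(u-c["cx"])/c["fx"]*z,(v-c["cy"])/c["fy"]*z,z],-1)
    w=p@c["T"][:3,:3].T+c["T"][:3,3];w[z<=0]=np.nan
    return w
def ray(c,u,v,h):
    d=c["T"][:3,:3]@np.array([(u-c["cx"])/c["fx"],(v-c["cy"])/c["fy"],1]);o=c["T"][:3,3]
    return o+d*(h-o[2])/d[2]
E
python3 - <<'E'
import pickle;from h import *
d=pickle.load(open("d0.pkl","rb"))
for n,pts in dict(scene=dict(boss=(289,236),tip=(343,224),ped=(225,250),slot=(404,170),pan=(385,165)),side=dict(boss=(353,260),tip=(348,213),ped=(382,322),slot=(323,143),pan=(312,150))).items():
    W=cloud(d[n])
    for k,(u,v) in pts.items(): print(n,k,W[v,u].round(3))
    bench=W[(abs(W[...,2])<.01)];print("bench z",np.median(bench[:,2]))
    # lever mask
    hsv=cv2.cvtColor(d[n]["color"],cv2.COLOR_BGR2HSV)
    b=W[pts["boss"][1],pts["boss"][0]]
    m=(np.hypot(W[...,0]-b[0],W[...,1]-b[1])<.22)&(W[...,2]>.018)&(W[...,2]<.045)&(hsv[...,1]<60)&(hsv[...,2]>90)
    nl,lab,st,ce=cv2.connectedComponentsWithStats(m.astype(np.uint8));print(st[1:][st[1:,4]>40].tolist())
    l=lab[pts["boss"][1],pts["boss"][0]];P=W[lab==l];print(len(P),np.nanmedian(P[:,2]))
    c0=P.mean(0);_,_,vt=np.linalg.svd(P[:,:2]-c0[:2],full_matrices=False);t=(P[:,:2]-c0[:2])@vt.T
    print(c0,vt[0],np.ptp(t,axis=0),t.min(0),t.max(0))
out=[]
for n,(a,b,e,f) in dict(scene=(170,210,90,80),side=(290,270,135,110)).items():
    out.append(cv2.resize(d[n]["color"][b:b+f,a:a+e],(400,400),interpolation=cv2.INTER_CUBIC))
for n,(a,b,e,f) in dict(scene=(270,205,90,50),side=(320,200,60,80)).items():
    out.append(cv2.resize(d[n]["color"][b:b+f,a:a+e],(400,200 if n=="scene" else 200),interpolation=cv2.INTER_CUBIC))
cv2.imwrite("pics/crop1.png",np.vstack([np.hstack(out[:2]),np.hstack(out[2:])]))
E
```

```text
scene boss [ 0.512 -0.115  0.03 ]
scene tip [0.552 0.044 0.017]
scene ped [ 0.496 -0.29   0.072]
scene slot [0.515 0.324 0.07 ]
scene pan [0.502 0.244 0.115]
bench z -0.0004592566557602984
[[232, 199, 14, 9, 85], [280, 219, 65, 22, 476], [345, 261, 22, 23, 209], [269, 289, 39, 19, 349]]
476 0.027090665141302206
[ 0.51629221 -0.05467931  0.02640058] [-0.29707464 -0.95485426] [0.1911661 0.043316 ] [-0.11133517 -0.02499267] [0.07983093 0.01832333]
side boss [ 0.489 -0.115  0.033]
side tip [0.543 0.042 0.031]
side ped [ 0.467 -0.306  0.065]
side slot [0.559 0.28  0.108]
side pan [0.515 0.255 0.109]
bench z 0.0020998097887300338
[[345, 210, 18, 58, 473], [411, 219, 12, 11, 80], [438, 264, 11, 14, 77], [275, 289, 18, 17, 213], [334, 327, 21, 19, 167]]
473 0.03074922206568209
[ 0.50697905 -0.06528479  0.03013399] [-0.31685322 -0.94847459] [0.19504343 0.04235904] [-0.1288953  -0.01994111] [0.06614813 0.02241793]
```

View pics/crop1.png

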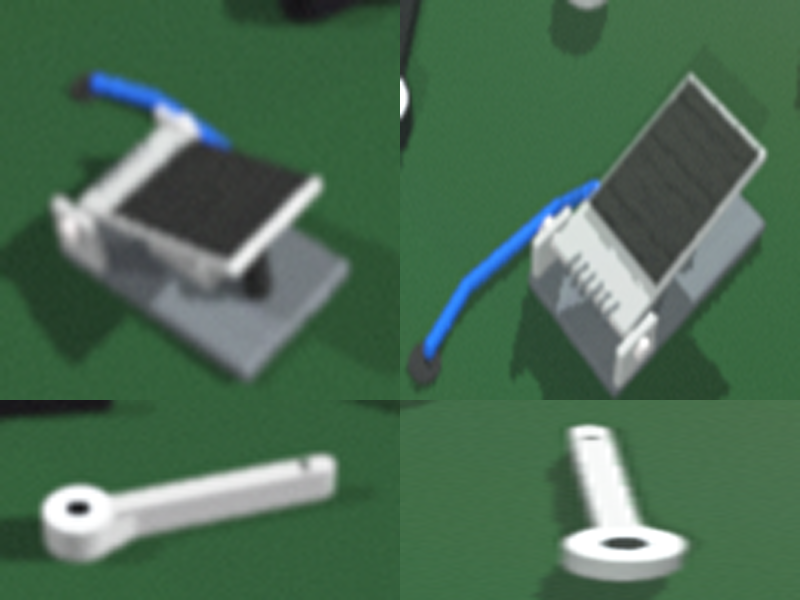

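The crop confirms a grey lever with a boss, a long blade and a hole near its tip. The pedal's heel (ribs and hinge) is on the left of the crop, with the black tread rising to the toe on the right. Next I'll triangulate these points and fit the planes.

```bash
cat >> h.py <<'E'
def tri(cams,uvs):
    A=np.zeros((3,3));b=np.zeros(3);L=[]
    for c,(u,v) in zip(cams,uvs):
        d=c["T"][:3,:3]@np.array([(u-c["cx"])/c["fx"],(v-c["cy"])/c["fy"],1]);d/=np.linalg.norm(d);o=c["T"][:3,3]
        M=np.eye(3)-np.outer(d,d);A+=M;b+=M@o;L.append((M,o))
    p=np.linalg.solve(A,b);return p,[np.linalg.norm(M@(p-o)) for M,o in L]
E
python3 - <<'E'
import pickle;from h import *
np.set_printoptions(precision=4,suppress=True)
d=pickle.load(open("d0.pkl","rb"));S,D=d["scene"],d["side"]
print("boss",ray(S,287.6,232,.03),ray(D,353.75,257.2,.03),tri((S,D),((287.6,232),(353.75,257.2))))
print("hole",ray(S,338.6,220.75,.028),ray(D,348.8,214.8,.028),tri((S,D),((338.6,220.75),(348.8,214.8))))
f=lambda x,y:(170+x/4.444,210+y/5);g=lambda x,y:(290+(x-400)/2.963,270+y/3.636)
for n,a,b in(("heelR",(118,210),(655,285)),("heelL",(190,140),(590,205)),("toeR",(230,265),(760,152)),("toeL",(315,182),(690,78))): print(n,tri((S,D),(f(*a),g(*b))))
for c,box,n in((S,(195,235,245,265),"scene"),(D,(345,285,420,350),"side")):
    W=cloud(c);m=np.zeros((400,640),bool);a,b,e,h=box;m[b:h,a:e]=1;m&=(c["color"].max(-1)<80)&(W[...,2]>.04)&(W[...,2]<.11)
    P=W[m];print(n,len(P),np.median(P,0),np.linalg.lstsq(np.c_[P[:,:2]-P[:,:2].mean(0),np.ones(len(P))],P[:,2],rcond=None)[0])
out=[]
for c,(a,b,e,h) in((S,(355,105,120,105)),(D,(230,85,120,105))):
    out.append(cv2.resize(c["color"][b:b+h,a:a+e],(400,350),interpolation=cv2.INTER_CUBIC))
    W=cloud(c)
cv2.imwrite("pics/crop2.png",np.hstack(out))
E
```

```text
boss [ 0.4974 -0.1095  0.03  ] [ 0.4953 -0.1061  0.03  ] (array([ 0.4956, -0.1073,  0.029 ]), [np.float64(0.001565988039945016), np.float64(0.0015659880399450522)])
hole [0.5427 0.0347 0.028 ] [0.5437 0.0377 0.028 ] (array([0.543 , 0.0351, 0.0292]), [np.float64(0.001055391591504925), np.float64(0.001055391591505059)])
heelR (array([ 0.4374, -0.3437,  0.0468]), [np.float64(0.00021840530711596964), np.float64(0.0002184053071157882)])
heelL (array([ 0.4164, -0.2886,  0.0485]), [np.float64(0.0018949779442687426), np.float64(0.0018949779442689347)])
toeR (array([ 0.5295, -0.3129,  0.0736]), [np.float64(0.002317805119276823), np.float64(0.0023178051192768788)])
toeL (array([ 0.5081, -0.2518,  0.073 ]), [np.float64(0.0016462733567788727), np.float64(0.0016462733567789885)])
scene 526 [ 0.4772 -0.3027  0.067 ] [0.2632 0.0955 0.0669]
side 1417 [ 0.4681 -0.3016  0.067 ] [0.2635 0.0962 0.0672]
```

View pics/crop2.png

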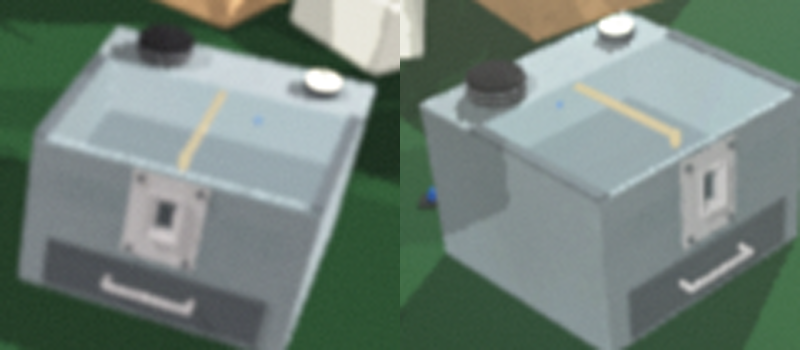

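Pedal press point: (0.492, -0.293, 0.072), toe direction +20°. The lever runs from boss (0.4956, -0.1073) to hole (0.543, 0.035). That is 150 mm as it should be, with yaw 71.6°, so the grip point is about (0.511, -0.060). The box slot is at scene (404,170) and side (323,142). I'm moving towards the pedal, clear above everything, with the fingers shut.

move_arm --deltas '[[[0.031, 0, -0.0392, 0], [0.062, 0, -0.0784, 0], [0.093, 0, -0.1176, 0], [0.124, 0, -0.1568, 0], [0.155, 0, -0.196, 0]]]' --claw 0 --newtons 40

```text
time: 0.6
ee_pos: [0.245, 0.297, 0.2309]
tcp_rot: [-90.0, -0.0, -15.6]
wrist_force: [1.9, -0.3, -0.1]
opening: 0.0127
```

move_arm --deltas '[[[0.031, 0, -0.0392, 0], [0.062, 0, -0.0784, 0], [0.093, 0, -0.1176, 0], [0.124, 0, -0.1568, 0], [0.155, 0, -0.196, 0]]]'

```text
time: 1.1
ee_pos: [0.3413, 0.0663, 0.2313]
tcp_rot: [-90.0, -0.0, -15.7]
wrist_force: [0.2, 0.9, -0.6]
opening: -0.0004
```

move_arm --deltas '[[[0.031, 0, -0.0392, 0], [0.062, 0, -0.0784, 0], [0.093, 0, -0.1176, 0], [0.124, 0, -0.1568, 0], [0.155, 0, -0.196, 0]]]'

```text
time: 1.6
ee_pos: [0.4376, -0.1646, 0.2311]
tcp_rot: [-90.0, -0.0, -15.7]
wrist_force: [0.6, 0.9, 0.0]
opening: -0.0002
```

move_arm --deltas '[[[0.029, 0.0, -0.0363, 0], [0.058, 0, -0.0726, 0], [0.087, 0, -0.109, 0], [0.087, 0.045, -0.109, 0], [0.087, 0.09, -0.109, 0]]]'

```text
time: 2.1
ee_pos: [0.4928, -0.2928, 0.1403]
tcp_rot: [-90.0, -0.1, -15.8]
wrist_force: [0.3, -0.3, -0.2]
opening: -0.0003
```

move_arm --deltas '[[[0, 0.03, 0, 0], [0, 0.046, 0, 0], [0, 0.046, 0, 0]]]'

```text
time: 2.4
ee_pos: [0.4902, -0.29, 0.0921]
tcp_rot: [-89.9, 0.3, -15.7]
wrist_force: [0.9, -0.5, 0.1]
opening: 0.0002
```

```bash
python3 - <<'E'
from workcell import *
import pickle;from h import *
np.set_printoptions(precision=4,suppress=True)
print(get_obs()["ee_pos"])
c=camera("scene");e=camera("side");w=camera("wrist")
pickle.dump((c,e,w),open("d1.pkl","wb"))
a=cv2.resize(c["color"][180:300,150:310],(533,400));b=cv2.resize(e["color"][230:390,300:440],(267,300))
im=np.zeros((600,800,3),np.uint8);im[:400,:533]=a;im[:300,533:]=b;im[300:475,533:]=cv2.resize(w["color"],(267,175));cv2.imwrite("pics/p1.png",im)
E
```

```text
[ 0.4902 -0.29    0.0921]
```

View pics/p1.png

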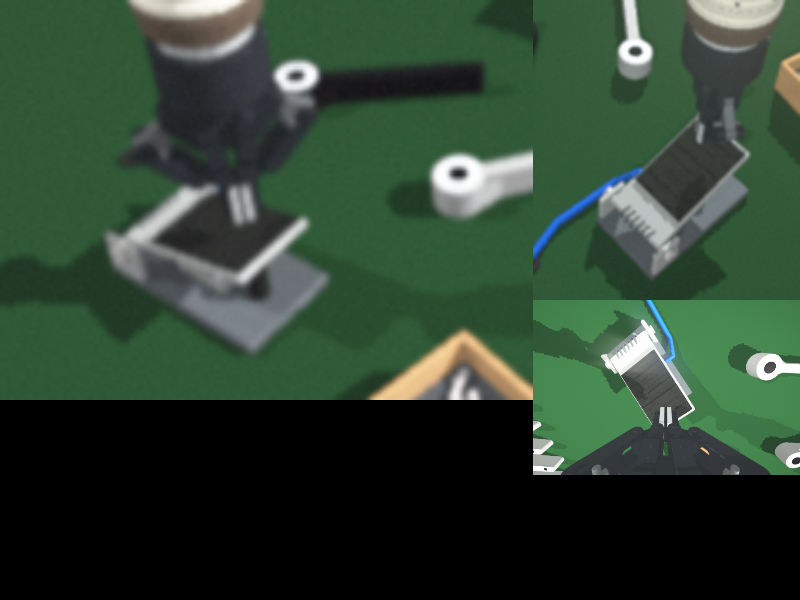

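The shut fingertips (scene crop (243,205)) are centred over the tread, a little short of the toe. Pressing now.

move_arm --deltas '[[[0, 0.01, 0, 0], [0, 0.02, 0, 0], [0, 0.028, 0, 0], [0, 0.034, 0, 0], [0, 0.04, 0, 0]]]'

```text
time: 3.05
ee_pos: [0.4932, -0.2908, 0.0561]
tcp_rot: [-90.0, -0.2, -15.7]
wrist_force: [4.1, 2.6, 10.3]
opening: 0.0
```

move_arm --deltas '[[[0, 0.002, 0, 0], [0, 0.004, 0, 0], [0, 0.005, 0, 0]]]'

```text
time: 3.35
ee_pos: [0.4937, -0.2906, 0.0517]
tcp_rot: [-89.9, -0.3, -15.6]
wrist_force: [5.7, 2.3, 10.6]
opening: -0.0001
```

move_arm --deltas '[[[0, 0.002, 0, 0], [0, 0.004, 0, 0], [0, 0.004, 0, 0]]]'

```text
time: 3.65
ee_pos: [0.494, -0.2906, 0.0481]
tcp_rot: [-89.9, -0.3, -15.6]
wrist_force: [6.1, 3.7, 10.6]
opening: -0.0003
```

move_arm --deltas '[[[0, 0.0015, 0, 0], [0, 0.0015, 0, 0]]]'

```text
time: 3.85
ee_pos: [0.4941, -0.2906, 0.0478]
tcp_rot: [-89.9, -0.4, -15.6]
wrist_force: [3.4, 6.3, 19.5]
opening: 0.0
```

move_arm --deltas '[[[0, 0.001, 0, 0], [0, 0.001, 0, 0], [0, 0.001, 0, 0]]]'

```text
time: 4.15
ee_pos: [0.4941, -0.2907, 0.0476]
tcp_rot: [-89.9, -0.4, -15.6]
wrist_force: [0.2, 7.8, 26.3]
opening: 0.0001
```

```bash
python3 - <<'E'
from workcell import *
from h import *
import pickle
np.set_printoptions(precision=4,suppress=True)
e=camera("side");c=camera("scene")
for n,c,(a,b,x,y) in(("scene",c,(195,225,255,275)),("side",e,(340,275,425,350))):
    W=cloud(c);m=np.zeros((400,640),bool);m[b:y,a:x]=1;m&=(c["color"].max(-1)<80)&(W[...,2]>.025)&(W[...,2]<.06)
    P=W[m];print(n,len(P),np.linalg.lstsq(np.c_[P[:,:2]-P[:,:2].mean(0),np.ones(len(P))],P[:,2],rcond=None)[0],P.mean(0))
d=pickle.load(open("d0.pkl","rb"));S,D=d["scene"],d["side"]
f=lambda x,y:(355+x/3.333,105+y/3.333);g=lambda x,y:(230+(x-400)/3.333,85+y/3.333)
T={}
for n,a,b in(("slot",(163,215),(710,189)),("TL",(142,180),(689,167)),("TR",(205,195),(736,148)),("BL",(128,250),(690,242)),("BR",(190,265),(735,220)),("boxTL",(38,133),(605,200)),("boxTR",(318,212),(795,95))):
    p,r=tri((S,D),(f(*a),g(*b)));T[n]=p;print(n,p,r[0])
W=cloud(S);out=[]
for c,pol in((S,[(50,160),(120,178),(110,240),(50,235)]),(D,[(615,220),(675,190),(675,240),(630,280)])):
    W=cloud(c);m=np.zeros((400,640),np.uint8);ff=f if c is S else g
    cv2.fillPoly(m,[np.array([ff(*q) for q in pol]).round().astype(np.int32)],1);P=W[m>0];P=P[~np.isnan(P[:,0])]
    q=P.mean(0);n_=np.linalg.svd(P-q,full_matrices=False)[2][2];n_*=np.sign(n_[1]);print("face",q,n_,np.degrees(np.arctan2(n_[1],n_[0])),len(P))
E
```

```text
scene 465 [0.035  0.0039 0.0473] [ 0.4872 -0.3049  0.0473]
side 1049 [0.0256 0.0084 0.0491] [ 0.4638 -0.3042  0.0491]
slot [0.5554 0.2694 0.1191] 0.0006617282353624057
TL [0.5332 0.26   0.1502] 0.0025399520618755254
TR [0.5846 0.2825 0.1498] 0.0012741632049104682
BL [0.5324 0.2593 0.072 ] 0.0022350274523691266
BR [0.5844 0.2836 0.0722] 0.0013787444617199675
boxTL [0.4435 0.2142 0.1673] 0.0005084966525171448
boxTR [0.6638 0.3335 0.1589] 0.0006514772438508624
face [0.4858 0.2378 0.1053] [-0.4455  0.8952  0.0082] 116.45758758341773 455
face [0.4875 0.2414 0.1072] [-0.4493  0.8933  0.0071] 116.70213551046324 310
```

The tread reached its stop: a further 2.5 mm of command moved it only 0.5 mm, the force rose to 26 N, and the tread's slope dropped by 0.24 rad. Now I'll lift off, then go above the lever while turning and opening the gripper.

move_arm --deltas '[[[0, -0.03, 0, 0], [0, -0.07, 0, 0], [0, -0.11, 0, 0], [0, -0.15, 0, 0], [0, -0.16, 0, 0]]]'

```text
time: 4.75
ee_pos: [0.4927, -0.2914, 0.2082]
tcp_rot: [-90.1, -0.3, -15.7]
wrist_force: [0.3, -0.9, -0.2]
opening: 0.0001
```

move_arm --deltas '[[[-0.009, 0, 0.0456, 8.5], [-0.018, 0, 0.0912, 17], [-0.027, 0, 0.1368, 25.5], [-0.036, 0, 0.1824, 34], [-0.045, 0, 0.228, 42.5]]]' --claw 0.05

```text
time: 5.25
ee_pos: [0.5094, -0.0646, 0.2028]
tcp_rot: [-90.0, 0.0, -55.8]
wrist_force: [0.9, 0.3, -0.2]
opening: 0.0502
```

move_arm --deltas '[[[0, 0, 0, 8.5], [0, 0, 0, 17], [0, 0, 0, 25.5], [0, 0, 0, 34], [0, 0, 0, 42.5]]]'

```text
time: 5.75
ee_pos: [0.5095, -0.0661, 0.2026]
tcp_rot: [-90.1, -0.0, -98.3]
wrist_force: [-1.3, 0.2, 0.9]
opening: 0.05
```

move_arm --deltas '[[[0, 0, 0, 7.8], [0, 0, 0, 7.8], [0, 0, 0, 7.8]]]'

```text
time: 6.05
ee_pos: [0.5096, -0.0663, 0.2031]
tcp_rot: [-90.0, -0.0, -105.6]
wrist_force: [-0.5, -0.5, -0.1]
opening: 0.0497
```

```bash
python3 - <<'E'
from workcell import *
from h import *
import pickle
np.set_printoptions(precision=4,suppress=True)
o=get_obs();print(o["ee_pos"],o["tcp_rot"],o["q"])
w=camera("wrist");pickle.dump(w,open("w1.pkl","wb"));cv2.imwrite("pics/w1.png",w["color"]);print(w["T"],w["fx"],w["cx"],w["cy"])
E
```

```text
[ 0.5096 -0.0663  0.2031] [ -90.0488   -0.0101 -105.5658] [-7.4077 -0.4359  1.3563 91.8419 -0.0031 98.158 ]
[[ 0.9633 -0.2549 -0.0841  0.5307]
 [-0.2685 -0.9155 -0.2996  0.0102]
 [-0.0006  0.3112 -0.9504  0.3464]
 [ 0.      0.      0.      1.    ]] 293.60891046520317 317.6844081536992 201.7024114316439
```

View pics/w1.png

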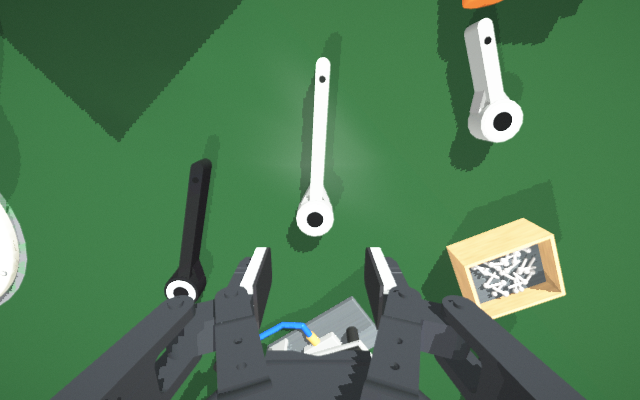

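The wrist view shows the long lever with its boss hole at (315,219) and drilled hole at (322,79). The short lever (502,121), the carton and a black lever (180,290) lie clear of it. I'll cast rays for the grip point.

```bash
python3 - <<'E'
from h import *
import pickle
np.set_printoptions(precision=4,suppress=True)
w=pickle.load(open("w1.pkl","rb"))
b=ray(w,315,219,.03);h=ray(w,322,79,.028);print(b,h)
# blade centre line from white mask
m=(w["color"].min(-1)>170).astype(np.uint8);n,l,st,ce=cv2.connectedComponentsWithStats(m);k=l[150,319];print(st[k])
pts=[]
for v in range(75,170,5):
    u=np.flatnonzero(l[v]==k)
    pts.append(ray(w,u.mean(),v,.028));
P=np.array(pts);q=P.mean(0);d=np.linalg.svd(P-q)[2][0];d*=np.sign(d[1]);print("axis",np.degrees(np.arctan2(d[1],d[0])),q,np.abs(np.cross(P-q,d)[:,2]).max())
d2=(h-b)[:2];print("hb",np.linalg.norm(d2),np.degrees(np.arctan2(d2[1],d2[0])),"grip",b[:2]+d2/np.linalg.norm(d2)*.05,"on axis offset of b,h",np.cross(d[:2],b[:2]-q[:2]),np.cross(d[:2],h[:2]-q[:2]))
E
```

```text
[ 0.494 -0.109  0.03 ] [0.5415 0.0335 0.028 ]
[ 296   57   38  179 2955]
axis 71.37799891938404 [ 0.5283 -0.0048  0.028 ] 0.00038650607150206447
hb 0.15016834476840096 71.59030152327519 grip [ 0.5098 -0.0615] on axis offset of b,h -0.0007644259212701079 -0.00020799649603925156<stdin>:13: DeprecationWarning: Arrays of 2-dimensional vectors are deprecated. Use arrays of 3-dimensional vectors instead. (deprecated in NumPy 2.0)
```

move_arm --deltas '[[[-0.0052, 0, -0.001, 2.9], [-0.0052, 0.04, -0.001, 2.9], [-0.0052, 0.08, -0.001, 2.9], [-0.0052, 0.12, -0.001, 2.9], [-0.0052, 0.15, -0.001, 2.9]]]'

```text
time: 6.6
ee_pos: [0.5091, -0.0609, 0.0511]
tcp_rot: [-90.1, -0.0, -108.5]
wrist_force: [-0.2, 0.1, -0.7]
opening: 0.0501
```

move_arm --deltas '[[[0, 0.02, 0, 0], [0, 0.035, 0, 0], [0, 0.038, 0, 0], [0, 0.038, 0, 0], [0, 0.038, 0, 0]]]'

```text
time: 7.1
ee_pos: [0.511, -0.0611, 0.017]
tcp_rot: [-89.9, 0.0, -108.7]
wrist_force: [0.3, -0.4, -0.7]
opening: 0.0498
```

move_arm --deltas '[[[0, 0.006, 0, 0], [0, 0.011, 0, 0], [0, 0.011, 0, 0]]]'

```text
time: 7.4
ee_pos: [0.5098, -0.0609, 0.0041]
tcp_rot: [-90.1, -0.0, -108.7]
wrist_force: [0.3, 0.6, -0.4]
opening: 0.05
```

```bash
python3 - <<'E'
from workcell import *
from h import *
o=get_obs();print(o["ee_pos"],o["tcp_rot"],o["wrist_force"])
w=camera("wrist");cv2.imwrite("pics/w2.png",w["color"])
E
```

```text
[ 0.50976006 -0.0609418   0.00410418] [-9.00511029e+01 -9.94201399e-03 -1.08688326e+02] [ 0.29124863  0.61293307 -0.35062088]
```

View pics/w2.png

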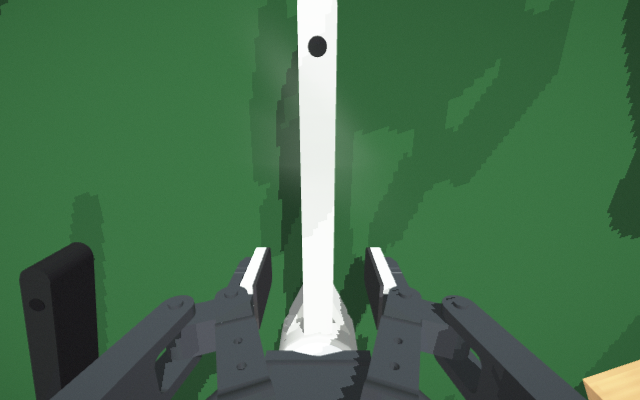

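The blade is centred between the pads, with its hole at (317,46). I'll close and lift.

move_arm --deltas '[[[0, 0, 0, 0], [0, 0, 0, 0], [0, 0, 0, 0], [0, 0, 0, 0], [0, 0, 0, 0]]]' --claw 0 --newtons 60

```text
time: 7.95
ee_pos: [0.5103, -0.061, 0.0051]
tcp_rot: [-90.0, 0.0, -108.7]
wrist_force: [-0.2, -0.8, 4.1]
opening: 0.0128
```

move_arm --deltas '[[[0, -0.01, 0, 0], [0, -0.03, 0, 0], [0, -0.06, 0, 0], [0, -0.09, 0, 0], [0, -0.105, 0, 0]]]'

```text
time: 8.45
ee_pos: [0.5109, -0.0611, 0.1125]
tcp_rot: [-89.9, 0.0, -108.7]
wrist_force: [0.6, 0.4, -3.6]
opening: 0.0131
```

move_arm --deltas '[[[0, 0, 0, -8], [0, 0, 0, -16], [0, 0, 0, -24], [0, 0, 0, -32], [0, 0, 0, -40]]]'

```text
time: 8.95
ee_pos: [0.5098, -0.061, 0.1091]
tcp_rot: [-90.1, 0.0, -68.4]
wrist_force: [-0.2, 0.3, -3.0]
opening: 0.013
```

move_arm --deltas '[[[0, 0, 0, -5], [0, 0, 0, -5], [0, 0, 0, -5]]]'

```text
time: 9.25
ee_pos: [0.51, -0.0609, 0.1094]
tcp_rot: [-90.0, 0.0, -63.9]
wrist_force: [-0.0, -0.2, -3.4]
opening: 0.0128
```

move_arm --deltas '[[[-0.021, 0, 0.037, 0], [-0.042, 0, 0.074, 0], [-0.063, 0, 0.111, 0], [-0.084, 0, 0.149, 0], [-0.105, 0, 0.187, 0]]]'

```text
time: 9.75
ee_pos: [0.632, 0.1176, 0.1095]
tcp_rot: [-90.0, -0.0, -63.8]
wrist_force: [0.0, -0.2, -1.9]
opening: 0.0129
```

move_arm --deltas '[[[0, 0, 0, 0], [0, 0, 0, 0], [0, 0, 0, 0]]]'

```text
time: 10.05
ee_pos: [0.6308, 0.1154, 0.1096]
tcp_rot: [-90.0, -0.0, -63.8]
wrist_force: [0.7, 0.8, -3.5]
opening: 0.0129
```

```bash
python3 - <<'E'
from workcell import *
from h import *
import pickle
np.set_printoptions(precision=4,suppress=True)
o=get_obs();print(o["ee_pos"],o["tcp_rot"],o["wrist_force"])
d=[camera(n) for n in("scene","side","wrist")];pickle.dump(d,open("d2.pkl","wb"));print(d[2]["T"])
im=np.zeros((600,800,3),np.uint8)
im[:300,:400]=cv2.resize(d[0]["color"][120:240,340:500],(400,300),interpolation=2);im[:300,400:]=cv2.resize(d[1]["color"][90:225,250:430],(400,300),interpolation=2)
im[300:,160:640]=cv2.resize(d[2]["color"],(480,300),interpolation=3);cv2.imwrite("pics/p3.png",im)
E
```

```text
[0.6308 0.1154 0.1096] [-90.046   -0.0003 -63.7795] [ 0.6933  0.7749 -3.4911]
[[ 0.8973  0.4195  0.1375  0.5953]
 [ 0.4414 -0.8527 -0.2792  0.1863]
 [ 0.0001  0.3112 -0.9503  0.2534]
 [ 0.      0.      0.      1.    ]]
```

View pics/p3.png

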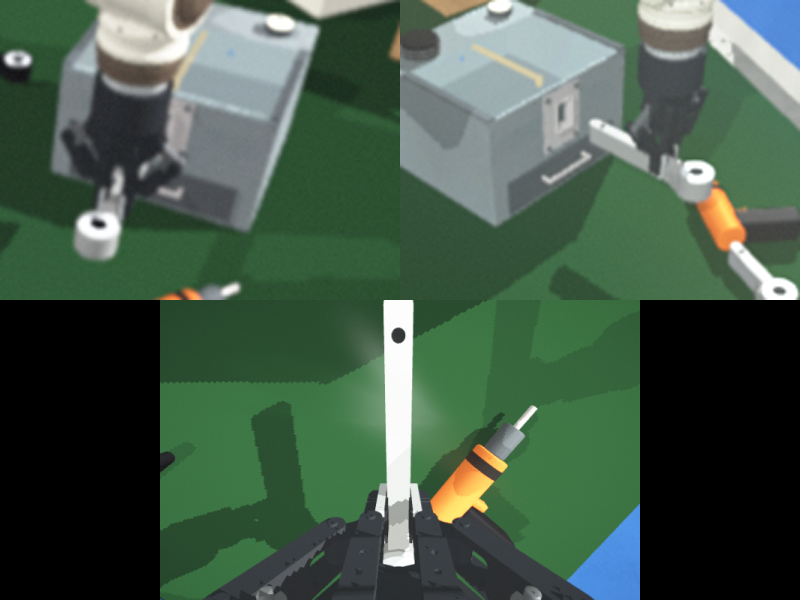

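The side view shows the held blade in line with the slot (560,115), and the wrist view shows it straight and centred in the grip. The wrist camera cannot see the slot from here. I'll rise, advance and step sideways so that it looks down on the slot's lips from close by.

move_arm --deltas '[[[0, -0.04, 0, 0], [0, -0.08, 0, 0], [0, -0.12, -0.01, 0], [-0.03, -0.12, -0.03, 0], [-0.06, -0.12, -0.04, 0]]]'

```text
time: 10.7
ee_pos: [0.5684, 0.1511, 0.2322]
tcp_rot: [-89.8, -0.0, -63.9]
wrist_force: [-0.6, 1.2, -3.9]
opening: 0.0134
```

move_arm --deltas '[[[0, 0, 0, 0], [0, 0, 0, 0], [0, 0, 0, 0]]]'

```text
time: 11.0
ee_pos: [0.5691, 0.1514, 0.2299]
tcp_rot: [-90.0, -0.0, -63.7]
wrist_force: [0.4, 0.2, -2.8]
opening: 0.0129
```

```bash
python3 - <<'E'
from workcell import *
from h import *
import pickle
np.set_printoptions(precision=4,suppress=True)
o=get_obs();print(o["ee_pos"],o["tcp_rot"],o["wrist_force"])
w=camera("wrist");pickle.dump((o,w),open("w3.pkl","wb"));print(w["T"]);cv2.imwrite("pics/w3.png",w["color"])
E
```

```text
[0.5691 0.1514 0.2299] [-89.9763  -0.0151 -63.7448] [ 0.3637  0.1821 -2.8147]
[[ 0.8969  0.4201  0.138   0.5333]
 [ 0.4422 -0.8524 -0.2791  0.2226]
 [ 0.0003  0.3114 -0.9503  0.3732]
 [ 0.      0.      0.      1.    ]]
```

View pics/w3.png

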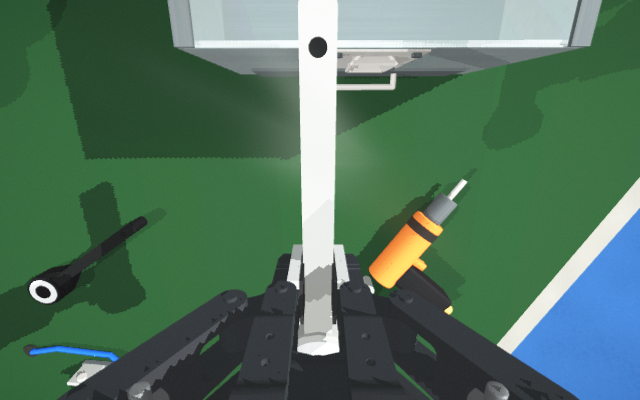

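```bash
python3 - <<'E'
from h import *
import pickle
np.set_printoptions(precision=4,suppress=True)
o,w=pickle.load(open("w3.pkl","rb"))
g=cv2.cvtColor(w["color"],cv2.COLOR_BGR2GRAY).astype(float)
# panel top front edge: strongest bright->dark per column between rows 36..56
P=[]
for u in list(range(205,290,4))+list(range(440,570,4)):
    col=cv2.GaussianBlur(g,(3,3),0)[34:60,u];k=np.argmin(np.diff(col));d=-np.diff(col)[max(k-2,0):k+3];P.append((u,34.5+max(k-2,0)+(d*np.arange(len(d))).sum()/d.sum()))
P=np.array(P);f=np.polyfit(P[:,0],P[:,1],1);r=P[:,1]-np.polyval(f,P[:,0]);print("edge",f,np.abs(r).max(),np.median(abs(r)))
a,b=[ray(w,u,np.polyval(f,u),.165) for u in(205,565)];print(a,b,np.degrees(np.arctan2(*(b-a)[1::-1])))
crop=w["color"][30:105,325:445]
cv2.imwrite("pics/c4.png",cv2.resize(crop,(800,500),interpolation=cv2.INTER_CUBIC))
W=cloud(w);
for v in (46,50,54,58,62,66,70): print(v,[W[v,u].round(3).tolist() for u in(348,372,398,420)])
E
```

```text
edge [-0.0016 47.8815] 3.1257923585480683 0.11706209032548998
[0.4535 0.2223 0.165 ] [0.6589 0.3239 0.165 ] 26.32921981690463
46 [[0.535, 0.263, 0.166], [0.548, 0.27, 0.165], [0.563, 0.277, 0.166], [0.575, 0.283, 0.167]]
50 [[0.536, 0.262, 0.159], [0.55, 0.269, 0.16], [0.565, 0.276, 0.161], [0.578, 0.283, 0.161]]
54 [[0.537, 0.262, 0.147], [0.552, 0.27, 0.147], [0.568, 0.278, 0.147], [0.58, 0.282, 0.156]]
58 [[0.539, 0.263, 0.13], [0.554, 0.269, 0.14], [0.573, 0.28, 0.129], [0.59, 0.29, 0.118]]
62 [[0.541, 0.264, 0.108], [0.555, 0.266, 0.145], [0.578, 0.282, 0.107], [0.596, 0.293, 0.097]]
66 [[0.541, 0.258, 0.131], [0.561, 0.271, 0.101], [0.584, 0.285, 0.082], [0.605, 0.297, 0.069]]
70 [[0.544, 0.26, 0.1], [0.562, 0.269, 0.1], [0.59, 0.287, 0.059], [0.609, 0.297, 0.058]]
```

View pics/c4.png

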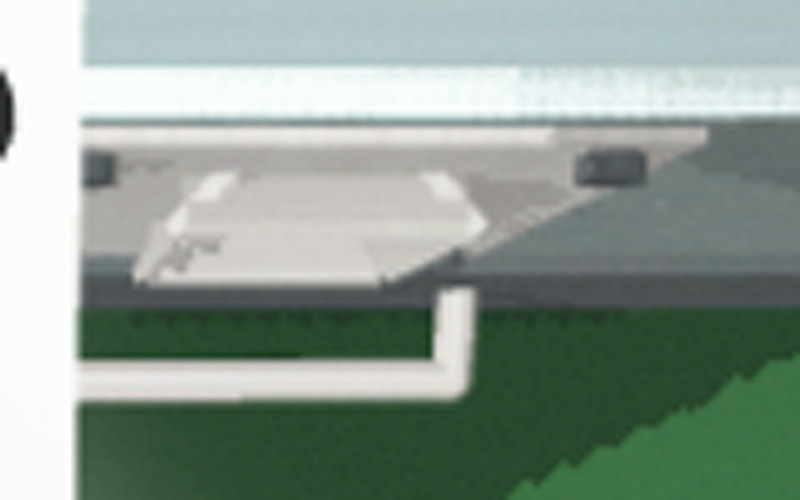

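```bash
python3 - <<'E'
from h import *
import pickle
np.set_printoptions(precision=4,suppress=True)
o,w=pickle.load(open("w3.pkl","rb"))
F=lambda x,y:(325+(x+.5)/6.667-.5,30+(y+.5)/6.667-.5)
y=np.radians(26.4);lat=np.array([np.cos(y),np.sin(y)]);ax=np.array([-np.sin(y),np.cos(y)])
tcp=o["ee_pos"]
def rep(n,a,z):
    p=ray(w,*F(*a),z);q=p[:2]-tcp[:2];print(n,p,"lat %.4f fwd %.4f"%(q@lat,q@ax));return p
for n,a,b,z in(("mouth",(165,230),(487,225),.143),("base",(215,178),(435,178),.135),("screws",(80,168),(611,168),.150),("platetop",(708,130),(708,130),.158)):
    p,q=rep(n,a,z),rep(n,b,z);print("  sep %.4f mid"%np.linalg.norm(p-q),(p+q)/2,((p+q)/2-tcp)[:2]@lat)
rep("paneledge",(400,120),.165)
# lever in hand: centre line at top edge; top z = tcp z -.0045+.028
m=(w["color"].min(-1)>200)
zt=tcp[2]-.0045+.028;P=[]
for v in list(range(60,220,8)):
    u=np.flatnonzero(m[v,290:345])+290;P.append(ray(w,u.mean(),v,zt));
P=np.array(P);d=np.linalg.svd(P-P.mean(0))[2][0];d*=np.sign(d[1]);print("blade yaw",np.degrees(np.arctan2(d[1],d[0])),[round(float((p-tcp)[:2]@lat),4) for p in P[::5]])
h=ray(w,317.7,46.8,zt);q=(h-tcp)[:2];print("hole",h,"lat",q@lat,"fwd",q@ax)
W=cloud(w);print("depth z of blade top",np.nanmedian([W[v,318,2] for v in range(60,200,5)]),[W[v,318,2].round(4) for v in(30,65,100,150,200)],tcp[2])
E
```

```text
mouth [0.5412 0.2579 0.143 ] lat 0.0224 fwd 0.1077
mouth [0.572  0.2736 0.143 ] lat 0.0569 fwd 0.1081
  sep 0.0345 mid [0.5566 0.2657 0.143 ] 0.0396436083366244
base [0.544  0.2661 0.135 ] lat 0.0285 fwd 0.1139
base [0.5657 0.2768 0.135 ] lat 0.0528 fwd 0.1139
  sep 0.0242 mid [0.5548 0.2715 0.135 ] 0.04065012106326758
screws [0.5304 0.258  0.15  ] lat 0.0128 fwd 0.1127
screws [0.5795 0.2823 0.15  ] lat 0.0675 fwd 0.1126
  sep 0.0547 mid [0.5549 0.2702 0.15  ] 0.04012779586363837
platetop [0.5846 0.2873 0.158 ] lat 0.0743 fwd 0.1148
platetop [0.5846 0.2873 0.158 ] lat 0.0743 fwd 0.1148
  sep 0.0000 mid [0.5846 0.2873 0.158 ] 0.07431280473956364
paneledge [0.5561 0.2729 0.165 ] lat 0.0424 fwd 0.1146
blade yaw 116.30826361435477 [-0.0004, -0.0004, -0.0005, -0.0005]
hole [0.5243 0.2409 0.2534] lat -0.00028978958770954784 fwd 0.10006091071740983
depth z of blade top 0.2534441346834943 [np.float64(0.2522), np.float64(0.2548), np.float64(0.254), np.float64(0.2542), np.float64(0.2531)] 0.22992283721101947
```

The wrist view gives the slot 40.5 mm to the side of the blade and the panel face 114.5 mm ahead of the TCP. The blade's yaw is 116.3° against the box axis at 116.35°. The blade is level and its hole is 100 mm ahead of the TCP, as it should be. So: back off, go down and centre.

move_arm --deltas '[[[0.03, 0, 0.01, 0], [0.06, 0, 0.0405, 0], [0.06, 0.04, 0.0405, 0], [0.06, 0.08, 0.0405, 0], [0.06, 0.1194, 0.0405, 0]]]'

```text
time: 11.55
ee_pos: [0.6324, 0.1151, 0.108]
tcp_rot: [-90.0, 0.0, -63.8]
wrist_force: [1.0, 0.6, -2.7]
opening: 0.0129
```

move_arm --deltas '[[[0, 0, 0, 0], [0, 0, 0, 0], [0, 0, 0, 0]]]'

```text
time: 11.85
ee_pos: [0.6331, 0.1162, 0.1134]
tcp_rot: [-89.8, -0.1, -63.7]
wrist_force: [0.5, 0.8, -2.8]
opening: 0.0128
```

```bash
cat > rel.py <<'E'
from workcell import *
from h import *
import pickle
o0=pickle.load(open("w3.pkl","rb"))[0]["ee_pos"]
y=np.radians(26.35);lat=np.array([np.cos(y),np.sin(y)]);ax=np.array([-np.sin(y),np.cos(y)])
o=get_obs();q=(o["ee_pos"]-o0)[:2];f=o["wrist_force"]
print("t",o["time"],"blade-slot lat err %.4f"%(q@lat-.0405),"hole short of jet %.4f"%(.0545-q@ax),"z err %.4f"%(o["ee_pos"][2]-.1105),"rot",o["tcp_rot"].round(2),"F ax %.1f lat %.1f z %.1f"%(f[:2]@ax,f[:2]@lat,f[2]),"op",o["opening"])
E
python3 rel.py
```

```text
t 11.85 blade-slot lat err 0.0012 hole short of jet 0.1144 z err 0.0029 rot [-8.979e+01 -6.000e-02 -6.372e+01] F ax 0.5 lat 0.8 z -2.8 op 0.01282720264887713
```

move_arm --deltas '[[[0, 0, 0, 0], [0, 0, 0, 0]]]'

```text
time: 12.05
ee_pos: [0.6326, 0.1164, 0.1124]
tcp_rot: [-89.8, -0.0, -63.7]
wrist_force: [-0.9, -0.1, -3.5]
opening: 0.013
```

```bash
python3 rel.py
```

```text
t 12.05 blade-slot lat err 0.0009 hole short of jet 0.1141 z err 0.0019 rot [-8.984e+01 -5.000e-02 -6.369e+01] F ax 0.3 lat -0.9 z -3.5 op 0.01303124333947082
```

move_arm --deltas '[[[0, 0, 0, 0], [0, 0, 0, 0]]]'

```text
time: 12.25
ee_pos: [0.6319, 0.1163, 0.1109]
tcp_rot: [-90.0, -0.0, -63.7]
wrist_force: [0.4, -0.1, -3.3]
opening: 0.013
```

```bash
python3 rel.py
```

```text
t 12.25 blade-slot lat err 0.0002 hole short of jet 0.1138 z err 0.0004 rot [-8.997e+01 -1.000e-02 -6.369e+01] F ax -0.2 lat 0.3 z -3.3 op 0.01301350907659523
```

It has settled within 0.5 mm. I'll advance gently to just before the lips and check against the side camera.

move_arm --deltas '[[[-0.01, 0, 0, 0], [-0.02, 0, 0, 0], [-0.03, 0, 0, 0], [-0.037, 0, 0, 0], [-0.042, 0, 0, 0]]]'

```text
time: 12.75
ee_pos: [0.6126, 0.1549, 0.1104]
tcp_rot: [-90.0, -0.0, -63.6]
wrist_force: [0.5, 1.1, -2.5]
opening: 0.0128
```

move_arm --deltas '[[[0, 0, 0, 0], [0, 0, 0, 0], [0, 0, 0, 0], [0, 0, 0, 0]]]'

```text
time: 13.15
ee_pos: [0.6132, 0.1536, 0.1104]
tcp_rot: [-90.0, -0.0, -63.7]
wrist_force: [0.0, -0.3, -3.0]
opening: 0.0128
```

```bash
python3 rel.py; python3 - <<'E'
from workcell import *
from h import *
e=camera("side");w=camera("wrist")
a=cv2.resize(e["color"][110:190,290:370],(600,600),interpolation=cv2.INTER_CUBIC)
b=cv2.resize(w["color"][0:120,270:370],(200,240),interpolation=2)
im=np.zeros((600,800,3),np.uint8);im[:,:600]=a;im[:240,600:]=b;cv2.imwrite("pics/p5.png",im)
E
```

```text
t 13.15 blade-slot lat err 0.0000 hole short of jet 0.0722 z err -0.0001 rot [-90.    -0.   -63.72] F ax -0.2 lat -0.1 z -3.0 op 0.012832395883143633
```

View pics/p5.png

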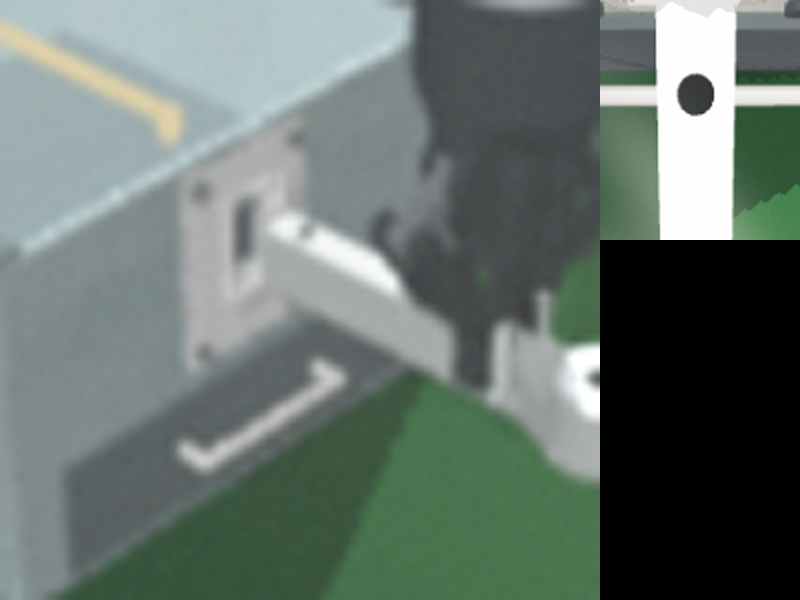

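The blade tip is in front of the lips and pointing at the slot, with the wrist-view screws nearly symmetric about it. I'm entering slowly, watching the force.

move_arm --deltas '[[[-0.003, 0, 0, 0], [-0.006, 0, 0, 0], [-0.009, 0, 0, 0], [-0.012, 0, 0, 0]]]'

```text
time: 13.65
ee_pos: [0.6076, 0.165, 0.1104]
tcp_rot: [-90.0, 0.0, -63.7]
wrist_force: [-0.3, -0.2, -3.9]
opening: 0.0126
```

```bash
python3 rel.py
```

```text
t 13.65 blade-slot lat err 0.0001 hole short of jet 0.0594 z err -0.0001 rot [-90.     0.   -63.69] F ax -0.0 lat -0.3 z -3.9 op 0.012615460469557603
```

move_arm --deltas '[[[-0.002, 0, 0, 0], [-0.004, 0, 0, 0], [-0.006, 0, 0, 0]]]'

```text
time: 13.95
ee_pos: [0.605, 0.1702, 0.1104]
tcp_rot: [-90.0, 0.0, -63.7]
wrist_force: [-0.1, -0.4, -4.0]
opening: 0.0127
```

```bash
python3 rel.py
```

```text
t 13.95 blade-slot lat err 0.0001 hole short of jet 0.0536 z err -0.0001 rot [-90.     0.   -63.69] F ax -0.3 lat -0.2 z -4.0 op 0.012666216735391408
```

The tip is already about 6 mm through with no contact force, so I'll continue.

move_arm --deltas '[[[-0.003, 0, 0, 0], [-0.006, 0, 0, 0], [-0.009, 0, 0, 0], [-0.012, 0, 0, 0], [-0.015, 0, 0, 0]]]'

```text
time: 14.45
ee_pos: [0.5984, 0.1837, 0.1104]
tcp_rot: [-90.0, 0.0, -63.7]
wrist_force: [0.8, -0.1, -1.7]
opening: 0.0127
```

```bash
python3 rel.py
```

```text
t 14.45 blade-slot lat err 0.0001 hole short of jet 0.0386 z err -0.0001 rot [-90.     0.   -63.69] F ax -0.4 lat 0.7 z -1.7 op 0.01271123849627974
```

move_arm --deltas '[[[-0.003, 0, 0, 0], [-0.006, 0, 0, 0], [-0.009, 0, 0, 0], [-0.012, 0, 0, 0], [-0.015, 0, 0, 0]]]'

```text
time: 14.95
ee_pos: [0.5917, 0.1972, 0.1104]
tcp_rot: [-90.0, 0.0, -63.7]
wrist_force: [-0.7, -0.0, -3.3]
opening: 0.013
```

```bash
python3 rel.py
```

```text
t 14.95 blade-slot lat err 0.0001 hole short of jet 0.0235 z err -0.0001 rot [-90.     0.   -63.69] F ax 0.3 lat -0.7 z -3.3 op 0.012988768334638903
```

move_arm --deltas '[[[-0.004, 0, 0, 0], [-0.008, 0, 0, 0], [-0.012, 0, 0, 0], [-0.016, 0, 0, 0], [-0.02, 0, 0, 0]]]'

```text
time: 15.45
ee_pos: [0.5828, 0.2152, 0.1104]
tcp_rot: [-90.0, -0.0, -63.7]
wrist_force: [0.2, 0.0, -2.4]
opening: 0.0127
```

move_arm --deltas '[[[-0.002, 0, 0, 0], [-0.0035, 0, 0, 0], [-0.0035, 0, 0, 0]]]'

```text
time: 15.75
ee_pos: [0.5813, 0.2181, 0.1104]
tcp_rot: [-90.0, -0.0, -63.7]
wrist_force: [-0.3, 0.5, -3.7]
opening: 0.0126
```

```bash
python3 rel.py; python3 - <<'E'
from workcell import *
from h import *
import pickle
d=[camera(n) for n in("scene","side","wrist")];pickle.dump(d,open("d5.pkl","wb"))
im=np.zeros((600,800,3),np.uint8);im[:400,:400]=cv2.resize(d[1]["color"][95:175,280:360],(400,400),interpolation=2)
im[:400,400:]=cv2.resize(d[2]["color"][0:160,240:400],(400,400),interpolation=2)
im[400:,:400]=cv2.resize(d[0]["color"][120:200,350:470],(400,200),interpolation=2);cv2.imwrite("pics/p6.png",im)
E
```

```text
t 15.75 blade-slot lat err 0.0001 hole short of jet 0.0002 z err -0.0001 rot [-90.    -0.   -63.69] F ax 0.6 lat -0.0 z -3.7 op 0.01261795061458001
```

View pics/p6.png

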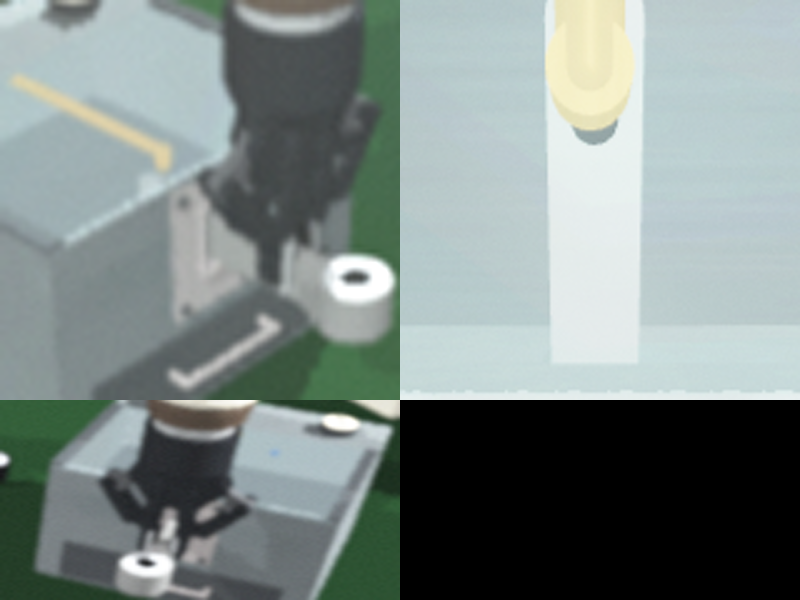

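The wrist view, through the clear lid, shows the nozzle tip directly over the hole at crop (594,120). I'll check the along-axis offset numerically.

```bash
python3 - <<'E'
from h import *
from workcell import *
import pickle
np.set_printoptions(precision=4,suppress=True)
w=pickle.load(open("d5.pkl","rb"))[2];o=get_obs();tcp=o["ee_pos"]
y=np.radians(26.35);lat=np.array([np.cos(y),np.sin(y)]);ax=np.array([-np.sin(y),np.cos(y)])
L=lambda p:((p-tcp)[:2]@lat,(p-tcp)[:2]@ax,p[2])
c=w["color"].astype(int);m=(c[...,2]-c[...,0]>25);m[120:]=0;m[:,:280]=0;m[:,360:]=0
W=cloud(w)
for v in range(0,54,4):
    u=np.flatnonzero(m[v]);
    if len(u): print(v,u.min(),u.max(),"c",(u.min()+u.max())/2,"depth pt",np.round(L(W[v,int(u.mean())]),4))
v=np.flatnonzero(m[:,317]).max();print("near rim row",v,"rim at z.144:",np.round(L(ray(w,316,v+.5,.144)),4))
d=(w["color"].max(-1)<150)&(np.abs(np.arange(640)-318)<14)[None];d[:30]=0;d[80:]=0;vv,uu=np.nonzero(d);print("hole lower rim",vv.max() if len(vv) else None,len(vv), np.round(L(ray(w,318,vv.max()+.5,.1339)),4) if len(vv) else "")
print("hole px expected fwd .1")
E
```

```text
0 302 329 c 315.5 depth pt [-0.0011  0.1052  0.1666]
4 302 329 c 315.5 depth pt [-0.0011  0.1047  0.1653]
8 302 329 c 315.5 depth pt [-0.0011  0.1039  0.1652]
12 302 329 c 315.5 depth pt [-0.0011  0.1027  0.1662]
16 300 331 c 315.5 depth pt [-0.0011  0.1019  0.1659]
20 299 332 c 315.5 depth pt [-0.0011  0.101   0.1655]
24 298 333 c 315.5 depth pt [-0.0012  0.1004  0.1642]
28 298 332 c 315.0 depth pt [-0.0011  0.099   0.1665]
32 299 332 c 315.5 depth pt [-0.0012  0.0983  0.1655]
36 300 331 c 315.5 depth pt [-0.0012  0.0974  0.1651]
40 301 330 c 315.5 depth pt [-0.0012  0.0963  0.1656]
44 303 328 c 315.5 depth pt [-0.0012  0.0955  0.165 ]
48 307 325 c 316.0 depth pt [-0.0009  0.0943  0.1666]
near rim row 51 rim at z.144: [-0.001  0.097  0.144]
hole lower rim None 0 
hole px expected fwd .1
```

```bash
python3 - <<'E'
from h import *
import pickle
np.set_printoptions(precision=4,suppress=True)
for f in ("d2.pkl","d5.pkl"):
    w=pickle.load(open(f,"rb"))[2];g=w["color"][...,2].astype(int)
    print(f,"col318 rows 30-66",g[30:66,318].tolist())
w=pickle.load(open("d2.pkl","rb"))[2];g=cv2.cvtColor(w["color"],cv2.COLOR_BGR2GRAY);m=np.zeros_like(g);m[30:66,300:336]=g[30:66,300:336]<130
v,u=np.nonzero(m);print("hole centroid",u.mean(),v.mean(),u.min(),u.max(),v.min(),v.max())
w=pickle.load(open("d5.pkl","rb"))[2];R,t=w["T"][:3,:3],w["T"][:3,3]
h=ray(w,u.mean(),v.mean(),.1339);ax=np.array([-np.sin(np.radians(26.35)),np.cos(np.radians(26.35)),0])
tip=h+ax*0;tip[2]=.1439
for s in(-.002,0,.002,.004):
    q=tip+ax*s;c=R.T@(q-t);near=R.T@(q-ax*.005-t);print(s,"nozzle end centre px",c[0]/c[2]*w["fx"]+w["cx"],c[1]/c[2]*w["fy"]+w["cy"],"near rim row",near[1]/near[2]*w["fy"]+w["cy"])
E
```

```text
d2.pkl col318 rows 30-66 [253, 253, 253, 253, 253, 253, 192, 75, 53, 52, 52, 52, 54, 52, 50, 52, 52, 51, 50, 53, 54, 52, 56, 52, 56, 56, 56, 95, 249, 253, 253, 253, 253, 253, 253, 252]
d5.pkl col318 rows 30-66 [239, 239, 239, 239, 239, 238, 245, 247, 247, 247, 247, 247, 247, 247, 248, 243, 234, 232, 232, 232, 231, 222, 167, 150, 150, 149, 150, 161, 226, 232, 233, 233, 234, 233, 233, 231]
hole centroid 317.5302013422819 46.77852348993289 309 326 37 57
-0.002 nozzle end centre px 317.5211563300209 47.74898250220576 near rim row 64.07019803918507
0 nozzle end centre px 317.514250305111 41.07537182169034 near rim row 57.602935898495076
0.002 nozzle end centre px 317.50725599552055 34.31644757886923 near rim row 51.054298446084545
0.004 nozzle end centre px 317.50017169744945 27.470563312911082 near rim row 44.4227400821849
```

The nozzle end sits about 1.8 mm farther in than the hole, by the same wrist view. I'll advance 1.5 mm and settle. The lateral offset (0.6 mm) is within the slot clearance and there's no contact force, so I'll leave it.

move_arm --deltas '[[[-0.0015, 0, 0, 0], [-0.0015, 0, 0, 0], [-0.0015, 0, 0, 0], [-0.0015, 0, 0, 0], [-0.0015, 0, 0, 0]]]'

```text
time: 16.4
ee_pos: [0.5808, 0.2193, 0.1104]
tcp_rot: [-90.0, -0.0, -63.7]
wrist_force: [0.1, 0.6, -3.0]
opening: 0.0129
```

```bash
python3 rel.py; python3 - <<'E'
from workcell import *
from h import *
w=camera("wrist");c=w["color"].astype(int);m=(c[:120,316,2]-c[:120,316,0]>25);print("near rim row",np.flatnonzero(m).max())
s=camera("scene");d=__import__("pickle").load(open("d0.pkl","rb"))["scene"]
df=np.abs(s["color"].astype(int)-d["color"]).max(-1)
for n,(a,b,e,f) in dict(short_and_driver=(340,228,440,292),carton=(258,278,322,342)).items(): print(n,"changed px",(df[b:f,a:e]>60).sum())
print(job_done())
E
```

```text
t 16.4 blade-slot lat err 0.0001 hole short of jet -0.0012 z err -0.0001 rot [-90.   -0.  -63.7] F ax 0.5 lat 0.3 z -3.0 op 0.012920991291711372
near rim row 56
short_and_driver changed px 8
carton changed px 0
the job is handed in; nothing more can be done
None
```

The job is handed in at about 16.5 s. The pedal was pressed to its stop first. The long grey lever is now held by its blade, with the drilled end through the slot and the hole under the nozzle.

- **Pedal:** the force rose to 26 N against the stop, and the tread's slope had dropped by 0.24 rad, which is full travel. I then let it rise.
- **Lever in the slot:** it went in level with no sign of contact. Side force stayed under 1 N, the vertical reading showed only the lever's weight (about 3 N), and the lateral and height errors read about 0.1 mm.
- **Hole under the nozzle:** two checks disagreed by about 2 mm along the slot. The measured panel face put the hole on target, while the wrist view through the lid showed the nozzle about 1.8 mm deeper. I advanced part-way. By the panel it is now 1.2 mm past the target, and by the nozzle view within about 0.5 mm of it. That view also showed about 0.6 mm of sideways offset, which I left because it is inside the 1 mm clearance.
- **Bystanders:** comparing pictures before and after, the short lever, carton and screwdriver show no change (8 changed pixels at most). I did not go near the black levers.

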